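Snug a book down in the repair press

TASK

Flip the clear hood of the book-repair press right back so that it stays propped open on its rear rest, then turn the knob underneath clockwise until the pressing plate holds the book in the press firmly but not hard: about 20 N of squeeze, felt through the knob, and never more than 35 N. Leave the hood open and the book clamped, do not shift any of the three books, and leave the glue bottle and brush where they are.

Things in the scene. Friction and masses are not known exactly. Their poses are not given: they have to be found in the camera images.
- press: fixed press: plywood board 300 (x) x 500 (y) x 12 mm with a grey bridge over its middle. Origin under the board's centre; x points to the hood's hinge, y left, z up. Bridge: posts 50 x 22 mm at y = +-92 mm, crosshead x from -72 to 82, y +-103 mm, top at z = 106 mm. The book in the press lies on the board between the posts, its ends sticking out fore and aft
- cover (a joint): hood angle in rad: 0 shut, 1.9 fully open on the rear rest; above 1.7 is open. Hinge along the press's y at its far side. The hood (0.16 to 0.29 kg) covers the knob; it falls shut below about 1.1 rad, falls open beyond, and stays open on the rest. Shut it is a box 130 (x) x 120 (y) x 56 (z) mm, open below, of clear plastic with yellow edges
- cover_hinge (a point): point on the hood's hinge axis, at its middle: 75 mm behind the knob's axis and 107 mm above the table; its axes turn with the hood
- cover_tab (a point): centre of the yellow lift tab that sticks out 36 mm forward from the top edge of the hood's front: 36 mm wide (y), 8 mm thick (z), with its centre 149 mm ahead of the hinge and 52 mm above it when shut. It may be pinched across its width from above or lifted from below; moves with the hood
- knob (a joint): angle turned in rad: 0 at the start (plate fully up), grows CLOCKWISE seen from above, stop at 3.2. Stays where left: constant friction of 0.22 N m. Each rad lowers the plate 5 mm; it first touches the book somewhere from 0.4 to 1.8 rad, by the book's thickness. From there the load torque rises by 0.25 N m per rad on top of the friction
- knob_grip (a point): on the knob's vertical axis at grip height, 143 mm above the table. The black knob has a bar grip 42 long x 14 wide x 32 mm high, its length along this point's x (the press's x at angle 0), its top 7 mm above this point, on a disc 44 mm across; the point turns with the knob, clockwise
- platen: aluminium pressing plate 90 x 120 x 10 mm under the crosshead; origin at the centre of its underside, which starts 40 mm above the board. Sprung: once it touches, every further rad of the knob adds 50 N of squeeze; 20 N is 0.4 rad past touching (torque 0.1 N m above free turning), 35 N is 0.7 rad past
- book_red: red hardback lying flat, 178 (its x) x 110 mm; origin at the centre of its underside. The three books are 31 to 38 mm thick, each different, none measured. Any one of the three starts in the press under the plate; the other two lie left and right of it on the board
- book_blue: blue hardback lying flat, 178 (its x) x 110 mm; origin at the centre of its underside. The three books are 31 to 38 mm thick, each different, none measured. Any one of the three starts in the press under the plate; the other two lie left and right of it on the board
- book_green: green hardback lying flat, 178 (its x) x 110 mm; origin at the centre of its underside. The three books are 31 to 38 mm thick, each different, none measured. Any one of the three starts in the press under the plate; the other two lie left and right of it on the board
- glue: glue bottle, 56 mm across, 110 mm high, orange cap, standing left of the board; origin at the centre of its underside. Leave alone
- brush: brush lying right of the board, handle towards the robot; origin at its middle, on its underside. Leave alone
Mind the look-alikes: they are no part of the job. Of the things like the book_blue, leave any that is grey; of the rest the smaller one is meant.

How it is judged:
By the outcome, as a careful person would: the job done as asked, in the order asked, and still so for the second after the job is handed in, with the robot touching nothing.
It also fails if it takes over 69 s, if anything falls off the work surface, if the arm or the gripper's body presses on something with over 40 N, if the wrist force passes 120 N, or if a joint passes its speed limit or range.

ROBOT

A 7-joint arm with a two-finger parallel gripper is mounted at the origin on the work surface. World frame = base frame: x ahead of the robot, y to its left, z up, the work surface at z = 0. Lengths are in m, angles in rad, forces in N, time in s.
With the tool pointing down it reaches from about 0.35 to 0.9 m from the base axis. Payload 8.1 kg.
Tool frame: the origin (TCP) lies at the very end of the fingers, on their centre line; the grasp point (between the pads) lies 19 mm behind it (grasp_offset is the distance from the TCP to the grasp point, in m); z points along the fingers, y is the line along which they close (so a half turn about z gives the same grasp; the last joint's range is limited). The gripper opens to 92 mm and grips with 3 to 60 N. Pads are 19 mm wide; open, the fingers measure 130 mm over their backs; the gripper's body (75 mm by 190 mm) begins 47 mm behind the grasp point.
Start: joints at [-1.407, 0.434, 0.025, 1.573, -0.012, 1.134, -0.075], TCP at [0.165, 0.603, 0.227] pointing down, gripper open.
Joint ranges: [-2.62, 2.62], [-0.44, 2.09], [-1.27, 1.32], [0.08, 2.57], [-1.32, 4.46], [0.12, 2], [-2.74, 2.74]. Speed limits (rad/s): [2.22, 2.22, 3.01, 3.01, 3.14, 3.14, 3.14].

INTERFACE

Orientations are given as a rotation vector (axis times angle).
In Python, from cell import observe, get_image, camera_params, sign_off, silhouettes, grasp_offset gives the robot as it stands. The module is installed in compiled form; this text tells all that it offers.
- The arm moves only by the tool jog_arm, never from a script. Its argument "motion" is a list that holds one entry, the list of rows, each a list of 7 numbers: the shift along the tool's x, y, z in m, then the turn, a rotation vector about the tool's x, y, z in rad, then the closure, from -1 (fully open) to 1 (shut), so that 0 is half open. In form: [[[dx, dy, dz, wx, wy, wz, hand], ...]]. A call has 1 to 10 rows; each row is the pose to reach, as a shift and turn from the pose commanded when the call began, along the tool's axes at that moment; what a row does not reach only later rows make up. A row lasts 1/12 s, in which the tool goes at most 41.7 mm and 7.16 degrees, less where a joint would pass 70% of its speed; a pose out of reach is approached as far as the arm can. A call with a gripper value outside its range is refused whole. The fingers move at their own pace and stop on an object; "force" is the grip in N (left out, the last holds). Time passes only in rows, so rows that repeat a pose let the fingers close. It gives the time, the measured TCP pose, the force, the opening and the grip force at its end, in the units of the state.
- observe(): the state, without advancing time (a new reading comes with each control period).
- get_image(name): name is "scene" or "side" or "wrist"; returns the picture (480x640x3 uint8, red, green, blue); there is no depth.
- camera_params(name): a dict with "vertical_fov" (degrees; the focal length in pixels is half the picture's height over the tangent of half this angle, whatever the lens; pixels are square), "cx", "cy" (the principal point, pixels), "dist_coeffs" ([k1, k2, p1, p2, k3] as OpenCV has them; the pictures are not rectified), "T" (4x4, takes a point from camera to world coordinates). Camera axes: x right, y down, z forward; pixel columns grow to the right and rows downward; lengths in m; the calibration is good to about 2 mm. A picture is of the moment at which its call begins: read the wrist's pose just before it. camera_params takes no time and is no camera call; for the wrist camera it gives the pose at the moment of the call.
- sign_off(): hands the job in; it is judged then, once.
Trained networks look in the newest picture that a camera, given by its name, has taken for a name from the list of things; names that differ only in an ending like _2 or _b are one class to them, and where a whole thing is asked for, a point or a joint stands for the part that bears it (a point fixed in the world has none). Each returns a list of dicts, best first, with "p" (0 to 1); they miss things now and then, are a little off and sometimes report something else, mostly with a low value. They report only what shows in the picture. A call takes as long as a camera call. They do not tell look-alikes from the thing itself.
- silhouettes(query, camera): "mask" (480x640 bool, what is visible of it) and "pixel" ([column, row] in pixels, amid what is visible of it).
The state is a dict: "clock": time; "joints": joint angles; "dq": joint speeds; "joint_efforts": joint torques, N m; "position": TCP position; "ee_rot": TCP orientation; "force": force on the tool from outside, world axes, zero at the start; "ft_torque": the same for the moment, N m; "width": opening from 0.0 (shut) to 1.0 (fully open); "gripper_force": force on a finger pad.
Only numpy, scipy, OpenCV 4.12 (cv2) and the standard library are available. Lean on these libraries where they do the work, as an engineer would, in place of code of your own. Each camera call takes 0.05 s, during which the arm holds its last target. There are 200 camera calls.

## Working session

There is one attempt and no reset: what is moved stays moved. The work goes in short steps, Python scripts to look and compute and a tool call to move; the robot and the scene stay as the last step left them, time stands still between calls to the robot, and variables do not carry over. Pictures are saved under pics/ and viewed, at most 10 in all, crops included, and the job is handed in when it is done.

Besides the shell and the picture viewer there is one more tool, called after "Request:" by a JSON object that holds its "method" and its "body", one argument or row to a line. jog_arm: Moves the arm, as the interface text tells. Its arguments: {"type":"object","properties":{"motion":{"type":"array"},"force":{"type":"number"}},"required":["motion"]}

```bash
mkdir -p pics; python3 - <<'E'
from cell import *
import cv2,numpy as np
s=observe();print({k:np.round(v,3).tolist() for k,v in s.items()},grasp_offset)
for n in ['scene','side']:
    im=get_image(n);cv2.imwrite(f'pics/{n}0.png',im[:,:,::-1]);p=camera_params(n);print(n,{k:np.round(v,3).tolist() for k,v in p.items()})
E
```

```text
{'clock': 0.0, 'joints': [-1.407, 0.435, 0.025, 1.574, -0.012, 1.134, -0.075], 'dq': [0.001, 0.0, 0.0, -0.001, -0.001, -0.001, 0.0], 'joint_efforts': [-0.001, -66.783, 0.984, -31.447, -0.061, 0.043, 0.0], 'position': [0.165, 0.602, 0.226], 'ee_rot': [-0.418, -3.114, 0.003], 'force': [-0.02, 0.394, 0.582], 'ft_torque': [-0.034, -0.005, -0.029], 'gripper_force': 0.0, 'width': 1.001} 0.0188
scene {'vertical_fov': 50.065, 'cx': 309.737, 'cy': 233.223, 'dist_coeffs': [-0.12, 0.0, 0.0, 0.0, 0.0], 'T': [[0.6, 0.509, -0.618, 1.412], [0.8, -0.399, 0.448, -0.715], [-0.018, -0.763, -0.646, 1.079], [0.0, 0.0, 0.0, 1.0]]}
side {'vertical_fov': 50.741, 'cx': 319.367, 'cy': 242.937, 'dist_coeffs': [-0.102, 0.0, 0.0, 0.0, 0.0], 'T': [[0.858, -0.346, 0.38, -0.054], [-0.514, -0.581, 0.631, -0.966], [0.003, -0.737, -0.676, 1.085], [0.0, 0.0, 0.0, 1.0]]}
```

View pics/scene0.png

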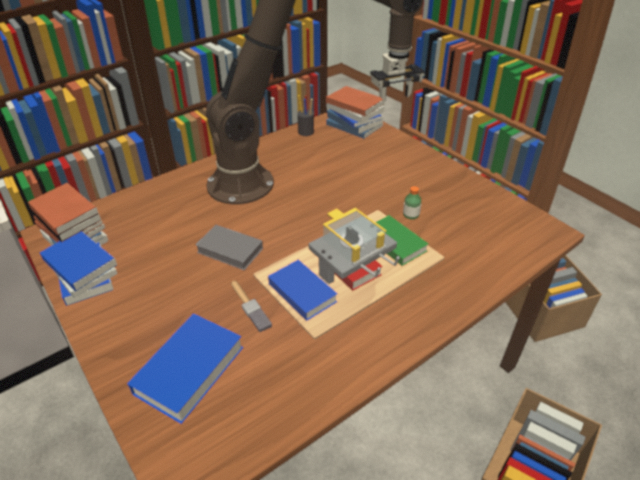

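View pics/side0.png

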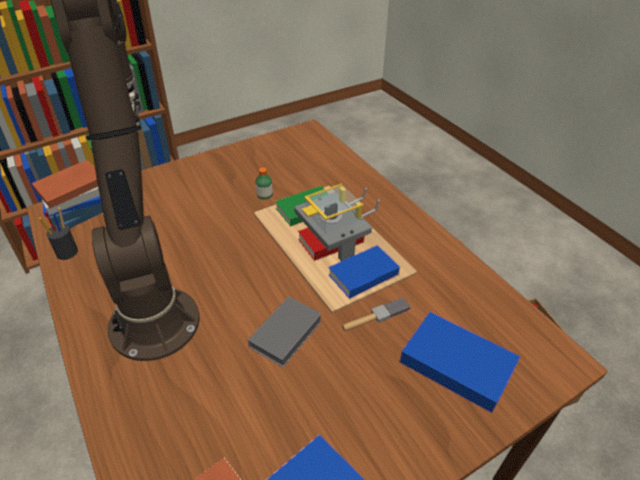

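The scene view shows the red book in the press, with the blue one on its right (about 302,288) and the green one on its left (405,240). The yellow tab is at about (337,214) and points towards the robot. In the side view the tab is at about (315,211), with the rear rest posts at about (370,205). Next I'll measure the press pose from the board and check it against the tab.

```bash
cat > h.py <<'E'
from cell import *
import cv2,numpy as np
def K(p):
    f=240/np.tan(np.radians(p['vertical_fov']/2));return np.array([[f,0,p['cx']],[0,f,p['cy']],[0,0,1]]),np.array(p['dist_coeffs'])
def rays(px,p):
    k,d=K(p);u=cv2.undistortPoints(np.array(px,float).reshape(-1,1,2),k,d)[:,0]
    T=np.array(p['T']);return T[:3,3],np.c_[u,np.ones(len(u))]@T[:3,:3].T
def plane(px,p,z):
    o,r=rays(px,p);return o+r*((z-o[2])/r[:,2])[:,None]
def proj(P,p):
    k,d=K(p);T=np.linalg.inv(np.array(p['T']));return cv2.projectPoints(np.array(P,float).reshape(-1,3),cv2.Rodrigues(T[:3,:3])[0],T[:3,3],k,d)[0][:,0]
def tri(a,pa,b,pb):
    A=np.zeros((3,3));B=np.zeros(3)
    for px,p in((a,pa),(b,pb)):
        o,r=rays([px],p);r=r[0]/np.linalg.norm(r[0]);M=np.eye(3)-np.outer(r,r);A+=M;B+=M@o
    return np.linalg.solve(A,B)
E
python3 - <<'E'
from h import *
px={}
for n in ['scene','side']:
    im=get_image(n);p=camera_params(n)
    for q in ['press','cover_tab','knob_grip','book_red','cover']:
        r=silhouettes(q,n)
        print(n,q,[(round(x['p'],2),np.round(x['pixel']).tolist(),int(x['mask'].sum())) for x in r[:3]])
        if r: px[n,q]=r[0]['pixel']
    hsv=cv2.cvtColor(im,cv2.COLOR_RGB2HSV)
    h0=hsv[[300,285][n=='side'],[330,320][n=='side']];print(h0)
    m=(cv2.inRange(hsv,(8,50,165),(24,150,255)))
    nn,l,st,_=cv2.connectedComponentsWithStats(m);i=1+np.argmax(st[1:,4])
    ys,xs=np.nonzero(l==i)
    W=plane(np.c_[xs,ys],p,.012)[:,:2].astype(np.float32)
    print(cv2.minAreaRect(W),st[i]); cv2.imwrite(f'pics/m_{n}.png',m)
for q in ['cover_tab','knob_grip']:
    if ('scene',q) in px and ('side',q) in px: print(q,tri(px['scene',q],camera_params('scene'),px['side',q],camera_params('side')))
E
```

```text
scene press [(0.89, [347.0, 262.0], 8295)]
scene cover_tab [(0.92, [352.0, 234.0], 2272)]
scene knob_grip []
scene book_red [(0.96, [362.0, 275.0], 531)]
scene cover [(0.72, [352.0, 235.0], 2188)]
[ 21  34 157]
((0.4740180969238281, -0.010227739810943604), (1.478621006011963, 0.9561039209365845), 89.87384796142578) [   54   128   524   352 56607]
side press [(0.84, [330.0, 236.0], 7706)]
side cover_tab [(0.67, [332.0, 208.0], 1846)]
side knob_grip []
side book_red [(0.79, [312.0, 246.0], 630)]
side cover [(0.67, [335.0, 210.0], 1882), (0.41, [329.0, 234.0], 7533)]
[ 18 106 228]
((0.5866912007331848, 0.03276677429676056), (0.29926103353500366, 0.503731906414032), 0.03637512028217316) [ 254  204  163  107 3809]
cover_tab [0.58974651 0.0292298  0.14034886]
```

```bash
python3 - <<'E'
from h import *
ims=[]
for n,c in [('scene',(220,180)),('side',(240,150))]:
    im=get_image(n);p=camera_params(n);hsv=cv2.cvtColor(im,cv2.COLOR_RGB2HSV)
    m=cv2.inRange(hsv,(8,50,200),(24,150,255)); 
    nn,l,st,_=cv2.connectedComponentsWithStats(m);i=1+np.argmax(st[1:,4]);ys,xs=np.nonzero(l==i)
    print(n,cv2.minAreaRect(plane(np.c_[xs,ys],p,.012)[:,:2].astype(np.float32)))
    my=cv2.inRange(hsv,(22,150,120),(34,255,255));
    x0,y0=c;big=cv2.resize(im[y0:y0+130,x0:x0+190][:,:,::-1],None,fx=4,fy=4,interpolation=cv2.INTER_CUBIC)
    def draw(P,col,close=True):
        q=((proj(P,p)-[x0,y0])*4+2).astype(np.int32);cv2.polylines(big,[q],close,col,1)
    O=np.array([.5867,.0328,0])
    draw(O+[[-.15,-.25,.012],[.15,-.25,.012],[.15,.25,.012],[-.15,.25,.012]],(255,0,255))
    draw(O+[[-.072,-.103,.106],[.082,-.103,.106],[.082,.103,.106],[-.072,.103,.106]],(255,0,0))
    h=O+[.075,0,.107]
    draw(h+[[-.167,-.018,.056],[-.131,-.018,.056],[-.131,.018,.056],[-.167,.018,.056]],(0,0,255))
    draw(h+[[-.131,-.06,.056],[-.0,-.06,.056],[-.0,.06,.056],[-.131,.06,.056]],(0,255,0))
    draw(O+[[-.021,-.007,.15],[.021,-.007,.15],[.021,.007,.15],[-.021,.007,.15]],(255,255,0))
    ims.append(big)
cv2.imwrite('pics/ov.png',np.vstack(ims)[:, :760].astype(np.uint8)[:1040] if 0 else cv2.resize(np.vstack(ims),(438,600),interpolation=cv2.INTER_AREA))
cv2.imwrite('pics/ova.png',ims[0]);cv2.imwrite('pics/ovb.png',ims[1])
E
```

```text
scene ((0.5846168994903564, 0.03211638331413269), (0.30151864886283875, 0.5012144446372986), 0.18276667594909668)
side ((0.585651695728302, 0.03149333596229553), (0.291810542345047, 0.4968346655368805), 0.10827760398387909)
```

View pics/ovb.png

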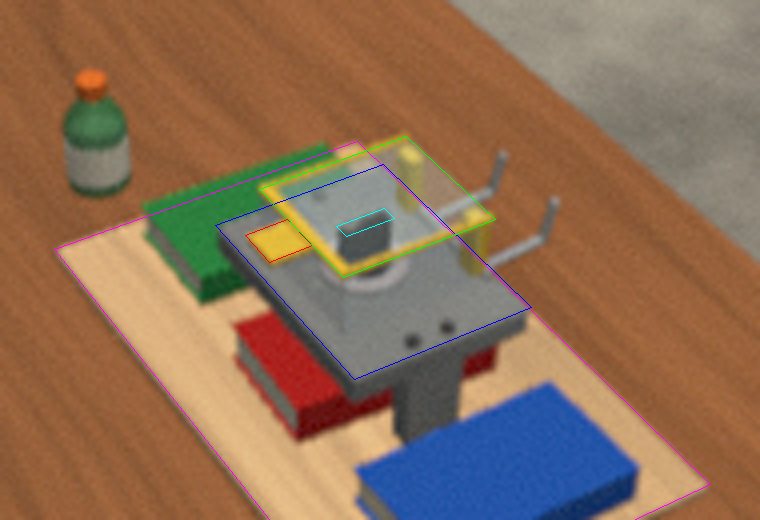

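View pics/ova.png

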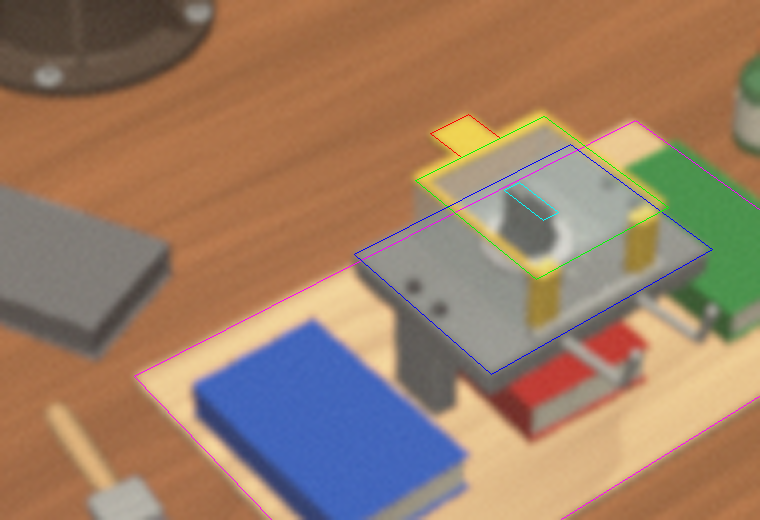

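The overlay fits both views well: press at (0.586, 0.0325), yaw about 0. I'll move to a pre-grasp pose in front of and above the tab.

```bash
cat >> h.py <<'E'
from scipy.spatial.transform import Rotation as R
O=np.array([.586,.0325,0]);H=O+[.075,0,.107]
def ori(t,psi=0): # tilt forward t, then tool yawed psi about world z
    c,s=np.cos(t),np.sin(t);return R.from_euler('z',psi)*R.from_matrix(np.array([[-c,0,-s],[0,1,0],[s,0,-c]]).T)
def tabpose(th,t,back=0):
    r=t+th;x=-.154+(.014-back)*np.sin(r);z=.052-(.014-back)*np.cos(r)
    return H+[x*np.cos(th)+z*np.sin(th),0,-x*np.sin(th)+z*np.cos(th)],ori(t)
def delta(pos,rot,s=None):
    s=s or observe();r0=R.from_rotvec(s['ee_rot'])
    print(np.round(r0.inv().apply(np.array(pos)-s['position']),4).tolist(),np.round((r0.inv()*rot).as_rotvec(),3).tolist())
def st():
    s=observe();z=R.from_rotvec(s['ee_rot']).as_matrix();print('t',round(s['clock'],2),'q',np.round(s['joints'],2).tolist(),'pos',np.round(s['position'],4),'toolz',np.round(z[:,2],3),'tooly',np.round(z[:,1],3),'F',np.round(s['force'],2),'M',np.round(s['ft_torque'],3),'w',s['width'],s['gripper_force'])
    return s
E
python3 -c "
from h import *
delta(*tabpose(0,.61,.07));print(tabpose(0,.61,.07)[0])"
```

```text
[-0.4496, -0.4684, 0.0219] [-0.081, -0.606, -0.259]
[0.47491942 0.0325     0.20490029]
```

Request:
{"method": "jog_arm", "body": {
  "motion": [
    [[-0.15,-0.156,0,0,0,-0.26,-0.3],[-0.3,-0.312,0,0,0,-0.26,-0.3],[-0.3,-0.312,0,0,0,-0.26,-0.3],[-0.4496,-0.4684,0.02,-0.081,-0.606,-0.259,-0.3],[-0.4496,-0.4684,0.02,-0.081,-0.606,-0.259,-0.3],[-0.4496,-0.4684,0.02,-0.081,-0.606,-0.259,-0.3],[-0.4496,-0.4684,0.02,-0.081,-0.606,-0.259,-0.3],[-0.4496,-0.4684,0.02,-0.081,-0.606,-0.259,-0.3],[-0.4496,-0.4684,0.02,-0.081,-0.606,-0.259,-0.3],[-0.4496,-0.4684,0.02,-0.081,-0.606,-0.259,-0.3]]
  ]
}}

```text
clock: 1.63
position: [0.3611, 0.2392, 0.2149]
ee_rot: [-0.007, 2.532, 0.0]
force: [0.8, -0.4, 0.9]
width: 0.647
gripper_force: 0.0
```

```bash
python3 -c "
from h import *
st();delta(*tabpose(0,.61,.07))"
```

```text
t 1.63 q [-1.34, -0.04, 0.13, 2.43, 0.92, 0.75, -0.32] pos [0.3611 0.2392 0.2149] toolz [ 0.573  0.002 -0.82 ] tooly [-0.005  1.    -0.001] F [ 0.77 -0.42  0.87] M [0.028 0.562 0.043] w 0.6467599654587327 0.0
[-0.0865, -0.2073, 0.0731] [0.002, 0.0, 0.005]
```

Request:
{"method": "jog_arm", "body": {
  "motion": [
    [[-0.0865,-0.2073,0.073,0.002,0,0.005,-0.3],[-0.0865,-0.2073,0.073,0.002,0,0.005,-0.3],[-0.0865,-0.2073,0.073,0.002,0,0.005,-0.3],[-0.0865,-0.2073,0.073,0.002,0,0.005,-0.3],[-0.0865,-0.2073,0.073,0.002,0,0.005,-0.3],[-0.0865,-0.2073,0.073,0.002,0,0.005,-0.3],[-0.0865,-0.2073,0.073,0.002,0,0.005,-0.3],[-0.0865,-0.2073,0.073,0.002,0,0.005,-0.3],[-0.0865,-0.2073,0.073,0.002,0,0.005,-0.3],[-0.0865,-0.2073,0.073,0.002,0,0.005,-0.3]]
  ]
}}

```text
clock: 2.47
position: [0.4746, 0.0342, 0.2055]
ee_rot: [0.004, 2.532, 0.0]
force: [-0.1, -0.2, -0.3]
width: 0.652
gripper_force: 0.0
```

```bash
python3 -c "
from h import *
st();delta(*tabpose(0,.61,0))
cv2.imwrite('pics/w1.png',get_image('wrist')[:,:,::-1])"
```

```text
t 2.47 q [-1.0, -0.12, 0.63, 2.5, 1.07, 0.3, 0.25] pos [0.4746 0.0342 0.2055] toolz [ 0.573 -0.001 -0.82 ] tooly [0.003 1.    0.001] F [-0.1  -0.17 -0.28] M [0.011 0.683 0.029] w 0.651581411025675 0.0
[0.0, -0.0016, 0.0706] [-0.001, -0.0, -0.003]
```

View pics/w1.png

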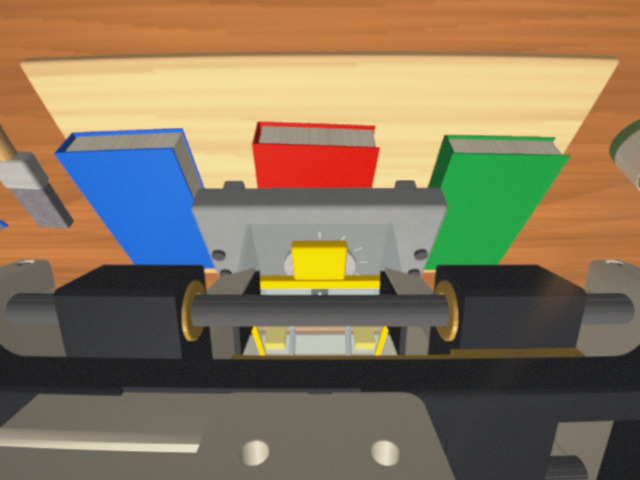

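The wrist view shows the yellow tab at about (320,260), centred between the fingers. I'll advance and pinch it.

Request:
{"method": "jog_arm", "body": {
  "motion": [
    [[0,-0.0016,0.025,0,0,-0.003,-0.3],[0,-0.0016,0.05,0,0,-0.003,-0.3],[0,-0.0016,0.0706,0,0,-0.003,-0.3],[0,-0.0016,0.0706,0,0,-0.003,-0.3],[0,-0.0016,0.0706,0,0,-0.003,0.5],[0,-0.0016,0.0706,0,0,-0.003,0.5],[0,-0.0016,0.0706,0,0,-0.003,0.5],[0,-0.0016,0.0706,0,0,-0.003,0.5],[0,-0.0016,0.0706,0,0,-0.003,0.5],[0,-0.0016,0.0706,0,0,-0.003,0.5]]
  ],
  "force": 8
}}

```text
clock: 3.35
position: [0.5157, 0.0336, 0.1484]
ee_rot: [-0.002, 2.531, 0.0]
force: [4.4, 5.6, -3.8]
width: 0.387
gripper_force: 8.0
```

```bash
python3 -c "
from h import *
st()
for th in np.arange(.12,1.3,.12): delta(*tabpose(th,.61-th))"
```

```text
t 3.35 q [-0.47, 0.15, 0.21, 2.48, 2.13, 0.14, -0.8] pos [0.5157 0.0336 0.1484] toolz [ 0.573  0.001 -0.819] tooly [-0.002  1.    -0.   ] F [ 4.38  5.57 -3.82] M [0.9   0.454 0.696] w 0.3871054814631215 8.000066801905632
[-0.0137, -0.0011, -0.0104] [0.001, 0.121, 0.002]
[-0.0295, -0.0011, -0.0192] [0.001, 0.241, 0.002]
[-0.0463, -0.0011, -0.0261] [0.0, 0.361, 0.002]
[-0.0639, -0.0012, -0.031] [0.0, 0.481, 0.002]
[-0.0818, -0.0012, -0.0337] [0.0, 0.601, 0.002]
[-0.1, -0.0012, -0.0342] [0.0, 0.721, 0.002]
[-0.1181, -0.0013, -0.0326] [0.0, 0.841, 0.002]
[-0.1358, -0.0013, -0.0288] [-0.0, 0.961, 0.002]
[-0.153, -0.0013, -0.0229] [-0.0, 1.081, 0.002]
[-0.1694, -0.0014, -0.015] [-0.0, 1.201, 0.002]
```

Request:
{"method": "jog_arm", "body": {
  "motion": [
    [[-0.0067,0,-0.0055,0,0.06,0,0.5],[-0.0137,0,-0.0104,0,0.121,0,0.5],[-0.0215,0,-0.015,0,0.181,0,0.5],[-0.0295,0,-0.0192,0,0.241,0,0.5],[-0.0378,0,-0.023,0,0.301,0,0.5],[-0.0463,0,-0.0261,0,0.361,0,0.5],[-0.055,0,-0.0288,0,0.421,0,0.5],[-0.0639,0,-0.031,0,0.481,0,0.5],[-0.0728,0,-0.0326,0,0.541,0,0.5],[-0.0818,0,-0.0337,0,0.601,0,0.5]]
  ]
}}

```text
clock: 4.18
position: [0.5588, 0.0303, 0.2185]
ee_rot: [0.049, 2.786, -0.128]
force: [1.4, -1.6, 0.1]
width: 0.623
gripper_force: 0.0
```

```bash
python3 -c "
from h import *
st()
for th in np.arange(.66,1.3,.06): print(round(th,2),end=' ');delta(*tabpose(th,.61-th))"
```

```text
t 4.18 q [-0.29, 0.16, 0.01, 2.05, 0.31, 0.63, 1.04] pos [0.5588 0.0303 0.2185] toolz [ 0.343 -0.095 -0.934] tooly [ 0.05   0.995 -0.083] F [ 1.45 -1.64  0.06] M [-0.04   0.416 -0.059] w 0.6228493637369699 0.0
0.66 [-0.0144, 0.002, -0.0055] [-0.09, 0.403, -0.037]
0.72 [-0.0232, 0.0019, -0.0078] [-0.089, 0.463, -0.04]
0.78 [-0.0321, 0.0019, -0.0096] [-0.088, 0.523, -0.043]
0.84 [-0.0411, 0.0019, -0.0109] [-0.087, 0.583, -0.045]
0.9 [-0.0502, 0.002, -0.0116] [-0.086, 0.642, -0.048]
0.96 [-0.0593, 0.0022, -0.0117] [-0.085, 0.702, -0.051]
1.02 [-0.0683, 0.0024, -0.0114] [-0.084, 0.762, -0.054]
1.08 [-0.0774, 0.0026, -0.0104] [-0.082, 0.822, -0.056]
1.14 [-0.0863, 0.0029, -0.009] [-0.081, 0.882, -0.059]
1.2 [-0.0952, 0.0033, -0.007] [-0.079, 0.942, -0.062]
1.26 [-0.1039, 0.0037, -0.0045] [-0.078, 1.002, -0.064]
```

```bash
python3 -c "
from h import *
a=get_image('wrist');b=get_image('side')
st()
cv2.imwrite('pics/c2.png',np.vstack([cv2.resize(a,(400,300)),cv2.resize(b[150:270,260:420],(400,300))])[:,:,::-1])"
```

```text
t 4.28 q [-0.28, 0.17, 0.02, 2.04, 0.31, 0.63, 1.04] pos [0.5653 0.0302 0.2221] toolz [ 0.351 -0.094 -0.932] tooly [ 0.054  0.995 -0.081] F [ 0.11 -1.6   0.87] M [0.08  0.308 0.005] w 0.5136131218356955 0.0
```

View pics/c2.png

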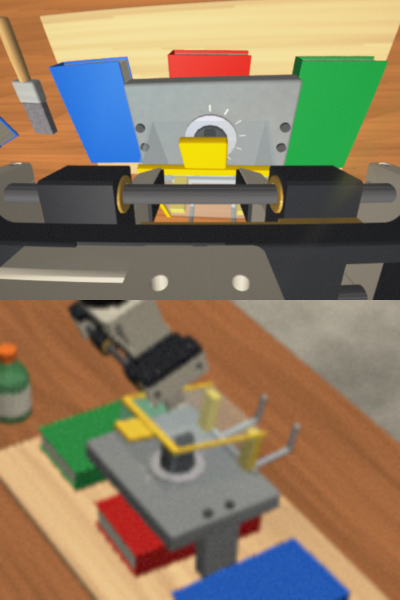

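The wrist ran into its joint-6 limit, the fingers lost the tab and the hood dropped back. I'll try again with less tilt.

```bash
python3 -c "
from h import *
st();print(tabpose(0,.3,.07)[0]);delta(*tabpose(0,.3,.07))"
```

```text
t 4.28 q [-0.28, 0.17, 0.02, 2.04, 0.31, 0.63, 1.04] pos [0.5653 0.0302 0.2221] toolz [ 0.351 -0.094 -0.932] tooly [ 0.054  0.995 -0.081] F [ 0.11 -1.6   0.87] M [0.08  0.308 0.005] w 0.5136131218356955 0.0
[0.49045087 0.0325     0.21249884]
[0.0734, -0.0009, -0.0175] [-0.094, 0.061, -0.025]
```

Request:
{"method": "jog_arm", "body": {
  "motion": [
    [[0.02,0,-0.04,0,0,0,-0.3],[0.0734,0,-0.04,-0.094,0.061,-0.025,-0.3],[0.0734,0,-0.0175,-0.094,0.061,-0.025,-0.3],[0.0734,0,-0.0175,-0.094,0.061,-0.025,-0.3],[0.0734,0,-0.0175,-0.094,0.061,-0.025,-0.3],[0.0734,0,-0.0175,-0.094,0.061,-0.025,-0.3],[0.0734,0,-0.0175,-0.094,0.061,-0.025,-0.3]]
  ]
}}

```text
clock: 4.87
position: [0.4888, 0.0292, 0.2096]
ee_rot: [0.006, 2.841, -0.012]
force: [0.1, -0.9, 1.3]
width: 0.648
gripper_force: 0.0
```

```bash
python3 -c "
from h import *
st();delta(*tabpose(0,.3,.07))"
```

```text
t 4.87 q [-0.23, 0.07, -0.0, 2.17, 0.13, 0.62, 1.24] pos [0.4888 0.0292 0.2096] toolz [ 0.296 -0.009 -0.955] tooly [ 0.005  1.    -0.008] F [ 0.14 -0.89  1.3 ] M [ 0.006  0.348 -0.06 ] w 0.6484871268675969 0.0
[-0.0025, 0.0033, -0.0023] [-0.009, 0.001, -0.003]
```

```bash
python3 -c "
from h import *
for n in ['scene','side','wrist']:
    im=get_image(n);p=camera_params(n);m=cv2.inRange(cv2.cvtColor(im,cv2.COLOR_RGB2HSV),(22,150,100),(34,255,255))
    for th in (0,.1,.3,.6):
        q=[]
        for x,y in ((-.167,-.018),(-.132,-.018),(-.132,.018),(-.167,.018)):
            q.append(H+[x*np.cos(th)+.056*np.sin(th),y,-x*np.sin(th)+.056*np.cos(th)])
        z=np.zeros(m.shape,np.uint8);q=proj(q,p);cv2.fillPoly(z,[q.astype(np.int32)],255)
        print(n,th,(m[z>0]>0).mean(),np.round(q.mean(0)))
delta(*tabpose(0,.3,0))
"
```

```text
scene 0 0.7232142857142857 [335. 213.]
scene 0.1 0.392 [337. 210.]
scene 0.3 0.041379310344827586 [341. 206.]
scene 0.6 0.0 [349. 202.]
side 0 0.7333333333333333 [309. 210.]
side 0.1 0.35294117647058826 [311. 205.]
side 0.3 0.0 [316. 196.]
side 0.6 0.02127659574468085 [326. 183.]
wrist 0 0.9634684865515857 [327. 269.]
wrist 0.1 0.5881617340558566 [327. 291.]
wrist 0.3 0.0 [328. 343.]
wrist 0.6 0.0 [328. 432.]
[-0.003, 0.0044, 0.0674] [-0.009, -0.0, -0.003]
```

Both outside cameras and the wrist view show the hood shut again. I'll grasp the tab more firmly.

Request:
{"method": "jog_arm", "body": {
  "motion": [
    [[-0.003,0.004,0.02,-0.009,0,-0.003,-0.3],[-0.003,0.004,0.045,-0.009,0,-0.003,-0.3],[-0.003,0.004,0.067,-0.009,0,-0.003,-0.3],[-0.003,0.004,0.067,-0.009,0,-0.003,-0.3],[-0.003,0.004,0.067,-0.009,0,-0.003,0.6],[-0.003,0.004,0.067,-0.009,0,-0.003,0.6],[-0.003,0.004,0.067,-0.009,0,-0.003,0.6],[-0.003,0.004,0.067,-0.009,0,-0.003,0.6],[-0.003,0.004,0.067,-0.009,0,-0.003,0.6],[-0.003,0.004,0.067,-0.009,0,-0.003,0.6]]
  ],
  "force": 15
}}

```text
clock: 5.85
position: [0.5107, 0.0336, 0.1467]
ee_rot: [-0.001, 2.841, 0.003]
force: [-0.9, 7.7, 0.2]
width: 0.391
gripper_force: 15.0
```

```bash
python3 -c "
from h import *
st()
for th in np.arange(0,.45,.05): print(round(th,2),end=' ');delta(*tabpose(th,.3-.6*th))"
```

```text
t 5.85 q [-0.22, 0.2, 0.01, 2.21, 0.14, 0.44, 1.24] pos [0.5107 0.0336 0.1467] toolz [ 0.296  0.002 -0.955] tooly [-0.001  1.     0.002] F [-0.86  7.68  0.15] M [1.514 0.489 0.449] w 0.39059006120370443 15.000004023313522
0.0 [-0.0, -0.0011, 0.0012] [0.002, 0.001, 0.001]
0.05 [-0.0046, -0.0011, -0.0053] [0.002, 0.031, 0.001]
0.1 [-0.0094, -0.0011, -0.0115] [0.002, 0.061, 0.001]
0.15 [-0.0145, -0.0011, -0.0175] [0.002, 0.091, 0.001]
0.2 [-0.0199, -0.001, -0.0232] [0.002, 0.121, 0.001]
0.25 [-0.0256, -0.001, -0.0286] [0.002, 0.151, 0.001]
0.3 [-0.0316, -0.001, -0.0337] [0.002, 0.181, 0.001]
0.35 [-0.0378, -0.001, -0.0385] [0.002, 0.211, 0.001]
0.4 [-0.0442, -0.001, -0.043] [0.002, 0.241, 0.001]
```

Request:
{"method": "jog_arm", "body": {
  "motion": [
    [[-0.0046,-0.001,-0.0058,0,0.03,0,0.6],[-0.0094,-0.001,-0.012,0,0.06,0,0.6],[-0.0145,-0.001,-0.018,0,0.09,0,0.6],[-0.0199,-0.001,-0.0237,0,0.12,0,0.6],[-0.0256,-0.001,-0.029,0,0.15,0,0.6],[-0.0316,-0.001,-0.034,0,0.18,0,0.6],[-0.0378,-0.001,-0.0388,0,0.21,0,0.6],[-0.0442,-0.001,-0.0433,0,0.24,0,0.6]]
  ]
}}

```text
clock: 6.52
position: [0.5393, 0.0336, 0.2011]
ee_rot: [-0.002, 3.084, 0.005]
force: [0.6, 8.7, -3.1]
width: 0.39
gripper_force: 15.0
```

```bash
python3 -c "
from h import *
st()
for th in np.arange(.4,1.05,.06): print(round(th,2),end=' ');delta(*tabpose(th,.3-.6*th))"
```

```text
t 6.52 q [-0.15, 0.29, -0.01, 1.86, 0.01, 0.93, 1.4] pos [0.5393 0.0336 0.2011] toolz [ 0.057  0.003 -0.998] tooly [-0.002  1.     0.003] F [ 0.64  8.74 -3.1 ] M [1.873 0.143 0.084] w 0.39015454030436414 14.999915957450867
0.4 [-0.001, -0.0011, 0.0003] [0.003, -0.003, 0.001]
0.46 [-0.0076, -0.0011, -0.0064] [0.003, 0.033, 0.002]
0.52 [-0.0145, -0.0011, -0.0127] [0.003, 0.069, 0.002]
0.58 [-0.0219, -0.0011, -0.0186] [0.003, 0.105, 0.002]
0.64 [-0.0295, -0.0011, -0.0239] [0.003, 0.141, 0.002]
0.7 [-0.0375, -0.0011, -0.0289] [0.003, 0.177, 0.002]
0.76 [-0.0458, -0.0011, -0.0333] [0.003, 0.213, 0.002]
0.82 [-0.0543, -0.0011, -0.0372] [0.003, 0.249, 0.002]
0.88 [-0.063, -0.0011, -0.0405] [0.003, 0.285, 0.002]
0.94 [-0.0719, -0.0011, -0.0433] [0.003, 0.321, 0.002]
1.0 [-0.0809, -0.0011, -0.0456] [0.003, 0.357, 0.002]
```

Request:
{"method": "jog_arm", "body": {
  "motion": [
    [[-0.0076,0,-0.0064,0,0.033,0,0.6],[-0.0145,0,-0.0127,0,0.069,0,0.6],[-0.0219,0,-0.0186,0,0.105,0,0.6],[-0.0295,0,-0.0239,0,0.141,0,0.6],[-0.0375,0,-0.0289,0,0.177,0,0.6],[-0.0458,0,-0.0333,0,0.213,0,0.6],[-0.0543,0,-0.0372,0,0.249,0,0.6],[-0.063,0,-0.0405,0,0.285,0,0.6],[-0.0719,0,-0.0433,0,0.321,0,0.6],[-0.0809,0,-0.0456,0,0.357,0,0.6]]
  ]
}}

```text
clock: 7.35
position: [0.6177, 0.0337, 0.2517]
ee_rot: [0.003, -2.842, -0.006]
force: [-0.9, 9.0, -1.1]
width: 0.392
gripper_force: 15.0
```

```bash
python3 -c "
from h import *
st()
for th in np.arange(1.0,1.58,.06): print(round(th,2),end=' ');delta(*tabpose(th,.3-.6*th))"
```

```text
t 7.35 q [-0.13, 0.6, 0.02, 1.27, -0.05, 1.57, 1.47] pos [0.6177 0.0337 0.2517] toolz [-0.295  0.004 -0.955] tooly [-0.001  1.     0.005] F [-0.94  8.98 -1.12] M [ 1.696 -0.07  -0.551] w 0.3923211660328492 14.998762160539627
1.0 [0.0002, -0.0012, 0.0004] [0.004, 0.001, 0.003]
1.06 [-0.0078, -0.0012, -0.0044] [0.004, 0.037, 0.003]
1.12 [-0.0161, -0.0012, -0.0087] [0.004, 0.073, 0.003]
1.18 [-0.0246, -0.0013, -0.0125] [0.004, 0.109, 0.003]
1.24 [-0.0333, -0.0013, -0.0157] [0.004, 0.145, 0.003]
1.3 [-0.0422, -0.0013, -0.0185] [0.004, 0.181, 0.003]
1.36 [-0.0512, -0.0013, -0.0206] [0.004, 0.217, 0.003]
1.42 [-0.0604, -0.0013, -0.0223] [0.004, 0.253, 0.003]
1.48 [-0.0696, -0.0013, -0.0233] [0.003, 0.289, 0.003]
1.54 [-0.0788, -0.0014, -0.0238] [0.003, 0.325, 0.003]
```

```bash
python3 -c "
from h import *
for th in np.arange(1.08,1.9,.08): print(round(th,2),end=' ');delta(*tabpose(th,max(-.5,.3-.6*th)))"
```

```text
1.08 [-0.0106, -0.0012, -0.0059] [0.004, 0.049, 0.003]
1.16 [-0.0217, -0.0013, -0.0113] [0.004, 0.097, 0.003]
1.24 [-0.0333, -0.0013, -0.0157] [0.004, 0.145, 0.003]
1.32 [-0.0452, -0.0013, -0.0193] [0.004, 0.193, 0.003]
1.4 [-0.0578, -0.0013, -0.0217] [0.004, 0.201, 0.003]
1.48 [-0.0708, -0.0013, -0.023] [0.004, 0.201, 0.003]
1.56 [-0.0838, -0.0014, -0.0233] [0.004, 0.201, 0.003]
1.64 [-0.0968, -0.0014, -0.0226] [0.004, 0.201, 0.003]
1.72 [-0.1096, -0.0015, -0.0209] [0.004, 0.201, 0.003]
1.8 [-0.1223, -0.0015, -0.0181] [0.004, 0.201, 0.003]
1.88 [-0.1348, -0.0016, -0.0143] [0.004, 0.201, 0.003]
```

Request:
{"method": "jog_arm", "body": {
  "motion": [
    [[-0.0106,0,-0.0059,0,0.049,0,0.6],[-0.0217,0,-0.0113,0,0.097,0,0.6],[-0.0333,0,-0.0157,0,0.145,0,0.6],[-0.0452,0,-0.0193,0,0.193,0,0.6],[-0.0578,0,-0.0217,0,0.2,0,0.6],[-0.0708,0,-0.023,0,0.2,0,0.6],[-0.0838,0,-0.0233,0,0.2,0,0.6],[-0.0968,0,-0.0226,0,0.2,0,0.6]]
  ]
}}

```text
clock: 8.02
position: [0.7143, 0.0338, 0.242]
ee_rot: [0.005, -2.658, -0.008]
force: [8.0, 9.0, 19.8]
width: 0.393
gripper_force: 15.0
```

```bash
python3 -c "
from h import *
st()
for th in np.arange(1.64,1.9,.05): print(round(th,2),end=' ');delta(*tabpose(th,max(-.5,.3-.6*th)))"
```

```text
t 8.02 q [-0.14, 0.96, 0.15, 0.66, -0.16, 2.0, 1.52] pos [0.7143 0.0338 0.242 ] toolz [-0.465  0.004 -0.885] tooly [-0.003  1.     0.006] F [ 8.04  9.01 19.83] M [ 1.902  0.011 -1.085] w 0.3927762645354531 15.017569363117218
1.64 [-0.001, -0.0013, -0.0037] [0.004, 0.017, 0.005]
1.69 [-0.0091, -0.0014, -0.0042] [0.004, 0.017, 0.005]
1.74 [-0.0172, -0.0014, -0.0043] [0.004, 0.017, 0.005]
1.79 [-0.0253, -0.0014, -0.004] [0.004, 0.017, 0.005]
1.84 [-0.0334, -0.0015, -0.0033] [0.004, 0.017, 0.005]
1.89 [-0.0415, -0.0015, -0.0022] [0.004, 0.017, 0.005]
```

Joint 6 is at its range end with the hood at about 1.63 rad, well past the balance point. I'll release so it falls onto its rest, then retreat.

Request:
{"method": "jog_arm", "body": {
  "motion": [
    [[0,0,0,0,0,0,-0.4],[0,0,0,0,-0.03,0,-0.4],[0,0,0,0,-0.06,0,-0.4],[0.01,0,0,0,-0.1,0,-0.4],[0.03,0,-0.01,0,-0.15,0,-0.4],[0.05,0,-0.03,0,-0.2,0,-0.4],[0.05,0,-0.06,0,-0.3,0,-0.4],[0.05,0,-0.09,0,-0.4,0,-0.4],[0.05,0,-0.09,0,-0.5,0,-0.4],[0.05,0,-0.09,0,-0.5,0,-0.4]]
  ]
}}

```text
clock: 8.85
position: [0.7076, 0.0294, 0.3456]
ee_rot: [0.003, 3.125, 0.002]
force: [-0.0, -0.1, -1.1]
width: 0.696
gripper_force: 0.0
```

```bash
python3 -c "
from h import *
st()
a=get_image('scene');b=get_image('side')
cv2.imwrite('pics/c3.png',np.hstack([cv2.resize(a[150:330,240:440],(400,360)),cv2.resize(b[130:310,250:450],(400,360))])[:,:,::-1])
delta(O+[0,0,.20],ori(0))"
```

```text
t 8.85 q [-0.2, 0.51, 0.15, 1.16, -0.08, 1.45, 1.51] pos [0.7076 0.0294 0.3456] toolz [ 0.017  0.001 -1.   ] tooly [0.002 1.    0.001] F [-0.05 -0.13 -1.08] M [-0.001  0.097 -0.043] w 0.6962437539221699 0.0
[0.1236, 0.0021, 0.143] [0.001, 0.008, -0.001]
```

View pics/c3.png

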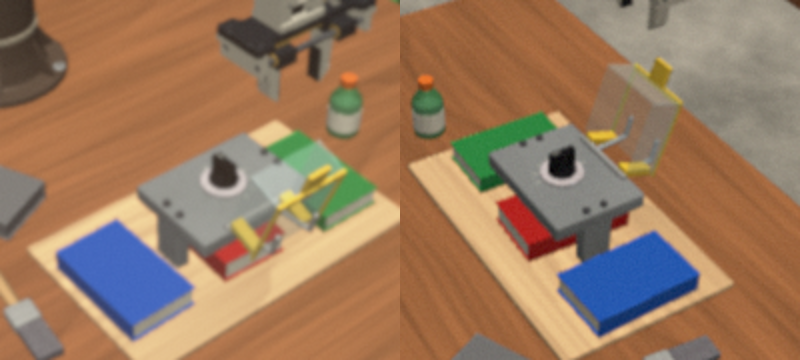

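The hood is propped open: its tab is up at about (660,75) in the right crop, and the knob is exposed at (222,170) in the left crop and (562,160) in the right. I'll move above the knob and pre-rotate to get enough clockwise travel.

Request:
{"method": "jog_arm", "body": {
  "motion": [
    [[0.03,0.003,0,0,0.008,-0.1,0],[0.07,0.003,0.02,0,0.008,-0.2,0],[0.1,0.003,0.05,0,0.008,-0.3,0],[0.1236,0.003,0.09,0,0.008,-0.4,0],[0.1236,0.003,0.12,0,0.008,-0.5,0],[0.1236,0.003,0.12,0,0.008,-0.6,0],[0.1236,0.003,0.12,0,0.008,-0.7,0],[0.1236,0.003,0.12,0,0.008,-0.8,0],[0.1236,0.003,0.12,0,0.008,-0.9,0],[0.1236,0.003,0.12,0,0.008,-1.0,0]]
  ]
}}

```text
clock: 9.78
position: [0.5885, 0.0332, 0.2207]
ee_rot: [1.509, -2.752, 0.004]
force: [0.1, 0.2, -0.0]
width: 0.5
gripper_force: 0.0
```

Request:
{"method": "jog_arm", "body": {
  "motion": [
    [[0,0,0,0,0,-0.11,0],[0,0,0,0,0,-0.22,0],[0,0,0,0,0,-0.33,0],[0,0,0,0,0,-0.44,0],[0,0,0,0,0,-0.55,0],[0,0,0,0,0,-0.66,0],[0,0,0,0,0,-0.77,0],[0,0,0,0,0,-0.88,0],[0,0,0,0,0,-0.99,0],[0,0,0,0,0,-1.1,0]]
  ]
}}

```text
clock: 10.62
position: [0.5897, 0.039, 0.2119]
ee_rot: [2.59, -1.745, 0.021]
force: [-33.5, 106.2, 28.5]
width: 0.501
gripper_force: 0.0
```

```bash
python3 -c "
from h import *
st();delta([.586,.0336,.2],ori(0,np.pi))"
```

```text
t 10.62 q [0.59, 0.72, -1.27, 1.61, 0.72, 1.36, 2.74] pos [0.5897 0.039  0.2119] toolz [ 0.001 -0.023 -1.   ] tooly [-0.927 -0.375  0.008] F [-33.53 106.19  28.47] M [8.999 3.001 0.1  ] w 0.5011498163685214 0.0
[0.0033, 0.0054, 0.0121] [0.019, -0.014, -1.186]
```

Joint 7 runs the other way, so I'm now at its limit. Clockwise lowers j7, so the original yaw was already the right one. I'll go back gently.

Request:
{"method": "jog_arm", "body": {
  "motion": [
    [[0,0,0,0,0,0.05,0],[0,0,0,0,0,0.1,0],[0,0,0,0,0,0.15,0],[0,0,0,0,0,0.2,0]]
  ]
}}

```text
clock: 10.95
position: [0.5874, 0.0445, 0.2111]
ee_rot: [2.409, -1.991, 0.018]
force: [0.6, 0.4, 0.4]
width: 0.499
gripper_force: 0.0
```

```bash
python3 -c "
from h import *
st();delta([.586,.0336,.22],ori(0,0))"
```

```text
t 10.95 q [0.57, 0.69, -1.22, 1.62, 0.68, 1.33, 2.57] pos [0.5874 0.0445 0.2111] toolz [-0.002 -0.02  -1.   ] tooly [-0.982 -0.188  0.006] F [0.62 0.36 0.36] M [0.091 0.118 0.018] w 0.49905837535988706 0.0
[0.0106, 0.0034, -0.0087] [-0.013, -0.019, 1.76]
```

Request:
{"method": "jog_arm", "body": {
  "motion": [
    [[0,0,0,0,0,0.1,0],[0,0,0,0,0,0.2,0],[0,0,-0.01,0,0,0.3,0],[0,0,-0.01,0,0,0.4,0],[0,0,-0.01,0,0,0.5,0],[0,0,-0.01,0,0,0.6,0],[0,0,-0.01,0,0,0.7,0],[0,0,-0.01,0,0,0.8,0],[0,0,-0.01,0,0,0.9,0],[0,0,-0.01,0,0,1.0,0]]
  ]
}}

```text
clock: 11.78
position: [0.5873, 0.0451, 0.2214]
ee_rot: [1.16, -2.91, 0.03]
force: [0.6, 0.7, -0.4]
width: 0.502
gripper_force: 0.0
```

Request:
{"method": "jog_arm", "body": {
  "motion": [
    [[0,0,0,0,0,0.1,0],[0,0,0,0,0,0.2,0],[0,0,0,0,0,0.3,0],[0,0,0,0,0,0.4,0],[0,0,0,0,0,0.5,0],[0,0,0,0,0,0.6,0],[0,0,0,0,0,0.7,0],[0,0,0,0,0,0.76,0],[0,0,0,0,0,0.76,0]]
  ]
}}

```text
clock: 12.53
position: [0.5873, 0.0455, 0.2215]
ee_rot: [0.003, -3.141, 0.034]
force: [-0.3, 0.1, -0.2]
width: 0.5
gripper_force: 0.0
```

```bash
python3 -c "
from h import *
s=st();delta([.586,.0336,.2],ori(0,0))
im=get_image('wrist');p=camera_params('wrist')
r=silhouettes('knob','wrist');print([(x['p'],x['pixel'],x['mask'].sum()) for x in r])
c=cv2.inRange(im,(0,0,0),(45,45,45));
q=proj([[.586+a,.0336+b,.150] for a,b in((-.021,-.007),(.021,-.007),(.021,.007),(-.021,.007))],p);print(np.round(q))
v=im.copy();cv2.polylines(v,[q.astype(np.int32)],True,(0,255,0),1);cv2.imwrite('pics/w4.png',v[:,:,::-1])"
```

```text
t 12.53 q [0.37, 0.51, -0.81, 1.62, 0.41, 1.19, 1.04] pos [0.5873 0.0455 0.2215] toolz [-0.    -0.021 -1.   ] tooly [-0.002  1.    -0.021] F [-0.32  0.14 -0.18] M [0.107 0.011 0.007] w 0.5004720381559931 0.0
[0.0013, -0.0114, 0.0218] [-0.021, -0.0, 0.002]
[(0.9, [307.5, 236.6], np.int64(2505))]
[[295. 217.]
 [296. 275.]
 [315. 275.]
 [316. 218.]]
```

View pics/w4.png

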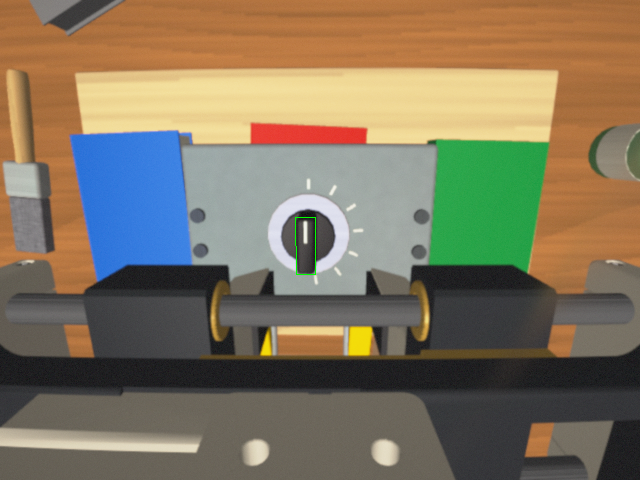

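The knob bar at about (306,245) matches the model outline, pointing along x. I'll straighten the tool, descend and grip it.

Request:
{"method": "jog_arm", "body": {
  "motion": [
    [[0.001,-0.0114,0.01,-0.021,0,0.002,0],[0.001,-0.0114,0.0218,-0.021,0,0.002,0],[0.001,-0.0114,0.0218,-0.021,0,0.002,0],[0.001,-0.0118,0.0418,-0.021,0,0.002,0],[0.001,-0.0121,0.06,-0.021,0,0.002,0],[0.001,-0.0125,0.08,-0.021,0,0.002,0],[0.001,-0.013,0.0967,-0.021,0,0.002,0],[0.001,-0.013,0.0967,-0.021,0,0.002,0],[0.001,-0.013,0.0967,-0.021,0,0.002,0]]
  ]
}}

```text
clock: 13.38
position: [0.5852, 0.0313, 0.125]
ee_rot: [-0.009, 3.141, -0.002]
force: [0.1, -0.1, 1.0]
width: 0.497
gripper_force: 0.0
```

Request:
{"method": "jog_arm", "body": {
  "motion": [
    [[0,0,0,0,0,0,0.9],[0,0,0,0,0,0,0.9],[0,0,0,0,0,0,0.9],[0,0,0,0,0,0,0.9],[0,0,0,0,0,0,0.9],[0,0,0,0,0,0,0.9],[0,0,0,0,0,0,0.9]]
  ],
  "force": 30
}}

```text
clock: 13.97
position: [0.586, 0.0336, 0.1262]
ee_rot: [-0.01, 3.138, 0.004]
force: [0.9, 6.5, -0.2]
width: 0.151
gripper_force: 30.0
```

```bash
cat >>h.py <<'E'
def kn():
    s=observe();y=R.from_rotvec(s['ee_rot']).as_matrix()[:,1]
    print('t',round(s['clock'],2),'yaw cw',round(-np.arctan2(-y[0],y[1]),4),'M',np.round(s['ft_torque'],3),'F',np.round(s['force'],1),'pos',np.round(s['position'],4),'w',round(s['width'],3),s['gripper_force'],'j7',round(s['joints'][6],3),'e',np.round(s['joint_efforts'],2)[[0,6]])
E
python3 -c "
from h import *
st();kn();delta([.586,.0336,.125],ori(0,0))"
```

```text
t 13.97 q [0.37, 0.59, -0.77, 1.74, 0.48, 1.0, 1.0] pos [0.586  0.0336 0.1262] toolz [ 0.004  0.002 -1.   ] tooly [-0.006  1.     0.002] F [ 0.85  6.48 -0.15] M [ 1.557 -0.032 -0.193] w 0.15060213315192464 30.00048279762268
t 13.97 yaw cw -0.0064 M [ 1.557 -0.032 -0.193] F [ 0.9  6.5 -0.2] pos [0.586  0.0336 0.1262] w 0.151 30.00048279762268 j7 1.004 e [4.06 0.17]
[0.0, -0.0, 0.0012] [0.002, 0.004, 0.006]
```

The knob is gripped: width 13.9 mm and axis y confirmed. I'll take out the lateral offset and turn slowly, reading Mz as I go.

Request:
{"method": "jog_arm", "body": {
  "motion": [
    [[0,0.001,0,0,0,0.0,0.9],[0,0.002,0,0,0,0.02,0.9],[0,0.002,0,0,0,0.04,0.9],[0,0.002,0,0,0,0.06,0.9],[0,0.002,0,0,0,0.08,0.9],[0,0.002,0,0,0,0.1,0.9],[0,0.002,0,0,0,0.12,0.9],[0,0.002,0,0,0,0.14,0.9],[0,0.002,0,0,0,0.16,0.9],[0,0.002,0,0,0,0.18,0.9]]
  ]
}}

```text
clock: 14.8
position: [0.586, 0.0337, 0.1261]
ee_rot: [0.277, 3.126, -0.0]
force: [-0.7, 4.2, 5.5]
width: 0.149
gripper_force: 30.0
```

```bash
python3 -c "
from h import *
kn();kn()"
```

```text
t 14.8 yaw cw 0.1769 M [0.754 0.17  0.297] F [-0.7  4.2  5.5] pos [0.586  0.0337 0.1261] w 0.149 30.024482309818268 j7 0.844 e [2.67 0.22]
t 14.8 yaw cw 0.1769 M [0.754 0.17  0.297] F [-0.7  4.2  5.5] pos [0.586  0.0337 0.1261] w 0.149 30.024482309818268 j7 0.844 e [2.67 0.22]
```

Request:
{"method": "jog_arm", "body": {
  "motion": [
    [[0,0,0,0,0,0.02,0.9],[0,0,0,0,0,0.04,0.9],[0,0,0,0,0,0.06,0.9],[0,0,0,0,0,0.08,0.9],[0,0,0,0,0,0.1,0.9],[0,0,0,0,0,0.12,0.9],[0,0,0,0,0,0.14,0.9]]
  ]
}}

```text
clock: 15.38
position: [0.586, 0.0336, 0.1261]
ee_rot: [0.495, 3.099, 0.0]
force: [-1.2, 2.4, 5.5]
width: 0.151
gripper_force: 30.0
```

```bash
python3 -c "
from h import *
kn();get_image('side');kn()"
```

```text
t 15.38 yaw cw 0.317 M [0.793 0.198 0.246] F [-1.2  2.4  5.5] pos [0.586  0.0336 0.1261] w 0.151 30.0245663523674 j7 0.724 e [2.63 0.22]
t 15.43 yaw cw 0.3185 M [0.837 0.205 0.184] F [-0.6  3.7  6.4] pos [0.586  0.0336 0.1261] w 0.148 30.01789391040802 j7 0.723 e [2.19 0.07]
```

Joint-7 effort gives a clean friction value of 0.22 N m while moving. I'll continue in steps and watch for it to rise.

Request:
{"method": "jog_arm", "body": {
  "motion": [
    [[0,0,0,0,0,0.02,0.9],[0,0,0,0,0,0.04,0.9],[0,0,0,0,0,0.06,0.9],[0,0,0,0,0,0.08,0.9],[0,0,0,0,0,0.1,0.9],[0,0,0,0,0,0.12,0.9],[0,0,0,0,0,0.14,0.9]]
  ]
}}

```text
clock: 16.02
position: [0.586, 0.0336, 0.1261]
ee_rot: [0.711, 3.057, 0.0]
force: [-1.1, 3.9, 5.4]
width: 0.151
gripper_force: 30.0
```

```bash
sed -i "s/np.round(s\['joint_efforts'\],2)/np.round(s['joint_efforts'],4)/" h.py; python3 -c "
from h import *
kn()"
```

```text
t 16.02 yaw cw 0.4569 M [0.733 0.177 0.273] F [-1.1  3.9  5.4] pos [0.586  0.0336 0.1261] w 0.151 30.024918615818024 j7 0.604 e [2.5964 0.2238]
```

Request:
{"method": "jog_arm", "body": {
  "motion": [
    [[0,0,0,0,0,0.02,0.9],[0,0,0,0,0,0.04,0.9],[0,0,0,0,0,0.06,0.9],[0,0,0,0,0,0.08,0.9],[0,0,0,0,0,0.1,0.9],[0,0,0,0,0,0.12,0.9],[0,0,0,0,0,0.14,0.9]]
  ]
}}

```text
clock: 16.6
position: [0.586, 0.0336, 0.1261]
ee_rot: [0.923, 3.0, 0.001]
force: [-0.5, 3.8, 4.9]
width: 0.149
gripper_force: 30.0
```

```bash
python3 -c "
from h import *
kn()"
```

```text
t 16.6 yaw cw 0.5969 M [0.694 0.25  0.188] F [-0.5  3.8  4.9] pos [0.586  0.0336 0.1261] w 0.149 30.033713579177856 j7 0.484 e [2.5803 0.1937]
```

Request:
{"method": "jog_arm", "body": {
  "motion": [
    [[0,0,0,0,0,0.02,0.9],[0,0,0,0,0,0.04,0.9],[0,0,0,0,0,0.06,0.9],[0,0,0,0,0,0.08,0.9],[0,0,0,0,0,0.1,0.9],[0,0,0,0,0,0.12,0.9],[0,0,0,0,0,0.14,0.9]]
  ]
}}

```text
clock: 17.18
position: [0.5859, 0.0335, 0.1261]
ee_rot: [1.13, 2.928, 0.001]
force: [-1.9, 3.0, 5.3]
width: 0.149
gripper_force: 30.0
```

```bash
python3 -c "
from h import *
kn()"
```

```text
t 17.18 yaw cw 0.7368 M [0.637 0.225 0.233] F [-1.9  3.   5.3] pos [0.5859 0.0335 0.1261] w 0.149 30.044648945331573 j7 0.364 e [2.5674 0.1605]
```

Request:
{"method": "jog_arm", "body": {
  "motion": [
    [[0,0,0,0,0,0.02,0.9],[0,0,0,0,0,0.04,0.9],[0,0,0,0,0,0.06,0.9]]
  ]
}}

```text
clock: 17.43
position: [0.586, 0.0335, 0.1261]
ee_rot: [1.218, 2.892, 0.001]
force: [-0.5, 3.1, 6.0]
width: 0.149
gripper_force: 30.0
```

```bash
python3 -c "
from h import *
kn()"
```

```text
t 17.43 yaw cw 0.7969 M [0.644 0.302 0.286] F [-0.5  3.1  6. ] pos [0.586  0.0335 0.1261] w 0.149 30.0497567653656 j7 0.312 e [2.5628 0.1462]
```

Request:
{"method": "jog_arm", "body": {
  "motion": [
    [[0,0,0,0,0,0.02,0.9],[0,0,0,0,0,0.04,0.9],[0,0,0,0,0,0.06,0.9]]
  ]
}}

```text
clock: 17.68
position: [0.5859, 0.0334, 0.1261]
ee_rot: [1.304, 2.855, 0.001]
force: [-0.6, 2.9, 5.8]
width: 0.154
gripper_force: 30.1
```

```bash
python3 -c "
from h import *
kn()"
```

```text
t 17.68 yaw cw 0.8569 M [0.648 0.315 0.351] F [-0.6  2.9  5.8] pos [0.5859 0.0334 0.1261] w 0.154 30.055005848407745 j7 0.261 e [2.5594 0.1319]
```

Request:
{"method": "jog_arm", "body": {
  "motion": [
    [[0,0,0,0,0,0.02,0.9],[0,0,0,0,0,0.04,0.9],[0,0,0,0,0,0.06,0.9]]
  ]
}}

```text
clock: 17.93
position: [0.5859, 0.0335, 0.1261]
ee_rot: [1.389, 2.814, 0.001]
force: [-0.8, 3.3, 5.2]
width: 0.149
gripper_force: 30.1
```

```bash
python3 -c "
from h import *
kn()"
```

```text
t 17.93 yaw cw 0.9168 M [0.651 0.347 0.37 ] F [-0.8  3.3  5.2] pos [0.5859 0.0335 0.1261] w 0.149 30.060700178146362 j7 0.209 e [2.5558 0.1177]
```

Request:
{"method": "jog_arm", "body": {
  "motion": [
    [[0,0,0,0,0,0.02,0.9],[0,0,0,0,0,0.04,0.9],[0,0,0,0,0,0.06,0.9]]
  ]
}}

```text
clock: 18.18
position: [0.5859, 0.0334, 0.1261]
ee_rot: [1.473, 2.772, 0.001]
force: [-1.0, 3.5, 6.2]
width: 0.149
gripper_force: 30.1
```

```bash
python3 -c "
from h import *
kn()"
```

```text
t 18.18 yaw cw 0.9768 M [0.568 0.384 0.325] F [-1.   3.5  6.2] pos [0.5859 0.0334 0.1261] w 0.149 30.066687762737274 j7 0.158 e [2.5548 0.1034]
```

Joint-7 effort is flat up to about 0.47 rad, then changes linearly at about 0.24–0.25 N m/rad. That puts touching at about 0.47 rad and the squeeze now at about 25 N, which agrees with Mz. I'll back off to about 0.87 rad for 20 N.

Request:
{"method": "jog_arm", "body": {
  "motion": [
    [[0,0,0,0,0,-0.02,0.9],[0,0,0,0,0,-0.04,0.9],[0,0,0,0,0,-0.06,0.9]]
  ]
}}

```text
clock: 18.43
position: [0.5859, 0.0335, 0.1261]
ee_rot: [1.387, 2.815, 0.001]
force: [-0.5, 3.4, 4.9]
width: 0.146
gripper_force: 30.0
```

```bash
python3 -c "
from h import *
kn()"
```

```text
t 18.43 yaw cw 0.9156 M [ 0.66   0.347 -0.103] F [-0.5  3.4  4.9] pos [0.5859 0.0335 0.1261] w 0.146 30.000861883163452 j7 0.21 e [ 1.5956 -0.3183]
```

Request:
{"method": "jog_arm", "body": {
  "motion": [
    [[0,0,0,0,0,-0.02,0.9],[0,0,0,0,0,-0.035,0.9],[0,0,0,0,0,-0.045,0.9]]
  ]
}}

```text
clock: 18.68
position: [0.5859, 0.0335, 0.1261]
ee_rot: [1.324, 2.846, 0.001]
force: [-1.5, 4.0, 5.2]
width: 0.15
gripper_force: 30.0
```

```bash
python3 -c "
from h import *
kn();get_image('side');kn();get_image('scene');kn()"
```

```text
t 18.68 yaw cw 0.8708 M [ 0.632  0.342 -0.131] F [-1.5  4.   5.2] pos [0.5859 0.0335 0.1261] w 0.15 30.001723766326904 j7 0.249 e [1.8592 0.0397]
t 18.73 yaw cw 0.8703 M [ 0.702  0.335 -0.168] F [-0.7  3.3  6.4] pos [0.5859 0.0335 0.1261] w 0.15 30.000036656856537 j7 0.25 e [2.1054 0.0487]
t 18.78 yaw cw 0.8712 M [ 0.74   0.351 -0.127] F [-1.   3.3  5.8] pos [0.5859 0.0335 0.1261] w 0.15 29.9970281124115 j7 0.249 e [2.0755 0.2743]
```

The sign of the effort trend is ambiguous, so I'll pin down the touch point with a logged sweep back and forth using Mz.

```bash
cat > l.py <<'E'
import sys,json
from h import *
s=observe();y=R.from_rotvec(s['ee_rot']).as_matrix()[:,1]
r=[int(sys.argv[1]),round(float(np.arctan2(y[0],y[1])),4),round(float(s['ft_torque'][2]),4),round(float(s['joint_efforts'][6]),4)]
open('log','a').write(json.dumps(r)+'\n');print(r,np.round(s['force'],1))
E

```

Request:
{"method": "jog_arm", "body": {
  "motion": [
    [[0,0,0,0,0,-0.02,0.9],[0,0,0,0,0,-0.04,0.9],[0,0,0,0,0,-0.06,0.9],[0,0,0,0,0,-0.08,0.9]]
  ]
}}

```text
clock: 19.12
position: [0.5859, 0.0335, 0.1261]
ee_rot: [1.209, 2.896, 0.001]
force: [-1.4, 3.7, 6.0]
width: 0.151
gripper_force: 30.0
```

```bash
python3 l.py -1
```

```text
[-1, 0.7907, -0.1684, -0.274] [-1.4  3.7  6. ]
```

Request:
{"method": "jog_arm", "body": {
  "motion": [
    [[0,0,0,0,0,-0.02,0.9],[0,0,0,0,0,-0.04,0.9],[0,0,0,0,0,-0.06,0.9],[0,0,0,0,0,-0.08,0.9]]
  ]
}}

```text
clock: 19.45
position: [0.5859, 0.0335, 0.1261]
ee_rot: [1.092, 2.942, 0.001]
force: [-0.8, 4.0, 5.1]
width: 0.15
gripper_force: 30.0
```

```bash
python3 l.py -1
```

```text
[-1, 0.7107, -0.2561, -0.2539] [-0.8  4.   5.1]
```

Request:
{"method": "jog_arm", "body": {
  "motion": [
    [[0,0,0,0,0,-0.02,0.9],[0,0,0,0,0,-0.04,0.9],[0,0,0,0,0,-0.06,0.9],[0,0,0,0,0,-0.08,0.9]]
  ]
}}

```text
clock: 19.78
position: [0.586, 0.0335, 0.1261]
ee_rot: [0.974, 2.984, 0.001]
force: [-1.0, 3.5, 5.6]
width: 0.155
gripper_force: 30.0
```

```bash
python3 l.py -1
```

```text
[-1, 0.6308, -0.1824, -0.2347] [-1.   3.5  5.6]
```

Request:
{"method": "jog_arm", "body": {
  "motion": [
    [[0,0,0,0,0,-0.02,0.9],[0,0,0,0,0,-0.04,0.9],[0,0,0,0,0,-0.06,0.9],[0,0,0,0,0,-0.08,0.9]]
  ]
}}

```text
clock: 20.12
position: [0.586, 0.0335, 0.1261]
ee_rot: [0.853, 3.02, 0.001]
force: [-0.8, 4.8, 5.4]
width: 0.149
gripper_force: 30.0
```

```bash
python3 l.py -1
```

```text
[-1, 0.5508, -0.1765, -0.2152] [-0.8  4.8  5.4]
```

Request:
{"method": "jog_arm", "body": {
  "motion": [
    [[0,0,0,0,0,-0.02,0.9],[0,0,0,0,0,-0.04,0.9],[0,0,0,0,0,-0.06,0.9],[0,0,0,0,0,-0.08,0.9]]
  ]
}}

```text
clock: 20.45
position: [0.586, 0.0336, 0.1261]
ee_rot: [0.732, 3.052, 0.001]
force: [-0.9, 4.1, 5.6]
width: 0.147
gripper_force: 30.0
```

```bash
python3 l.py -1
```

```text
[-1, 0.4709, -0.232, -0.1924] [-0.9  4.1  5.6]
```

Request:
{"method": "jog_arm", "body": {
  "motion": [
    [[0,0,0,0,0,-0.02,0.9],[0,0,0,0,0,-0.04,0.9],[0,0,0,0,0,-0.06,0.9],[0,0,0,0,0,-0.08,0.9]]
  ]
}}

```text
clock: 20.78
position: [0.586, 0.0336, 0.1261]
ee_rot: [0.609, 3.079, 0.001]
force: [-1.2, 3.1, 6.6]
width: 0.153
gripper_force: 30.0
```

```bash
python3 l.py -1
```

```text
[-1, 0.3908, -0.1916, -0.1933] [-1.2  3.1  6.6]
```

Request:
{"method": "jog_arm", "body": {
  "motion": [
    [[0,0,0,0,0,-0.02,0.9],[0,0,0,0,0,-0.04,0.9],[0,0,0,0,0,-0.06,0.9],[0,0,0,0,0,-0.08,0.9]]
  ]
}}

```text
clock: 21.12
position: [0.586, 0.0336, 0.1261]
ee_rot: [0.486, 3.101, 0.0]
force: [-0.8, 4.4, 7.0]
width: 0.151
gripper_force: 30.0
```

```bash
python3 l.py -1
```

```text
[-1, 0.3108, -0.2051, -0.1933] [-0.8  4.4  7. ]
```

Request:
{"method": "jog_arm", "body": {
  "motion": [
    [[0,0,0,0,0,-0.02,0.9],[0,0,0,0,0,-0.04,0.9],[0,0,0,0,0,-0.06,0.9],[0,0,0,0,0,-0.08,0.9]]
  ]
}}

```text
clock: 21.45
position: [0.586, 0.0336, 0.1261]
ee_rot: [0.361, 3.117, 0.0]
force: [-1.0, 4.8, 5.5]
width: 0.15
gripper_force: 30.0
```

```bash
python3 l.py -1
```

```text
[-1, 0.2308, -0.2068, -0.1927] [-1.   4.8  5.5]
```

The kink appears in both directions at 0.46–0.47 rad with slope about 0.245, so the touch point is about 0.465 rad. I'll turn clockwise again to about 0.87 rad, logging on the way.

Request:
{"method": "jog_arm", "body": {
  "motion": [
    [[0,0,0,0,0,0.02,0.9],[0,0,0,0,0,0.04,0.9],[0,0,0,0,0,0.06,0.9],[0,0,0,0,0,0.08,0.9],[0,0,0,0,0,0.1,0.9],[0,0,0,0,0,0.12,0.9]]
  ]
}}

```text
clock: 21.95
position: [0.586, 0.0336, 0.1261]
ee_rot: [0.549, 3.09, 0.0]
force: [-0.3, 3.2, 5.1]
width: 0.147
gripper_force: 30.0
```

```bash
python3 l.py 1
```

```text
[1, 0.352, 0.2131, 0.224] [-0.3  3.2  5.1]
```

Request:
{"method": "jog_arm", "body": {
  "motion": [
    [[0,0,0,0,0,0.02,0.9],[0,0,0,0,0,0.04,0.9],[0,0,0,0,0,0.06,0.9],[0,0,0,0,0,0.08,0.9]]
  ]
}}

```text
clock: 22.28
position: [0.586, 0.0336, 0.1261]
ee_rot: [0.673, 3.065, 0.0]
force: [-1.1, 3.4, 5.6]
width: 0.151
gripper_force: 30.0
```

```bash
python3 l.py 1
```

```text
[1, 0.432, 0.186, 0.2238] [-1.1  3.4  5.6]
```

Request:
{"method": "jog_arm", "body": {
  "motion": [
    [[0,0,0,0,0,0.02,0.9],[0,0,0,0,0,0.04,0.9],[0,0,0,0,0,0.06,0.9],[0,0,0,0,0,0.08,0.9]]
  ]
}}

```text
clock: 22.62
position: [0.586, 0.0335, 0.1261]
ee_rot: [0.795, 3.036, 0.0]
force: [-0.0, 2.9, 5.4]
width: 0.145
gripper_force: 30.0
```

```bash
python3 l.py 1
```

```text
[1, 0.512, 0.2158, 0.2136] [-0.   2.9  5.4]
```

Request:
{"method": "jog_arm", "body": {
  "motion": [
    [[0,0,0,0,0,0.02,0.9],[0,0,0,0,0,0.04,0.9],[0,0,0,0,0,0.06,0.9],[0,0,0,0,0,0.08,0.9],[0,0,0,0,0,0.1,0.9],[0,0,0,0,0,0.12,0.9]]
  ]
}}

```text
clock: 23.12
position: [0.586, 0.0335, 0.1261]
ee_rot: [0.975, 2.983, 0.001]
force: [-0.3, 3.5, 5.2]
width: 0.153
gripper_force: 30.0
```

```bash
python3 l.py 1
```

```text
[1, 0.6319, 0.2934, 0.1854] [-0.3  3.5  5.2]
```

Request:
{"method": "jog_arm", "body": {
  "motion": [
    [[0,0,0,0,0,0.02,0.9],[0,0,0,0,0,0.04,0.9],[0,0,0,0,0,0.06,0.9],[0,0,0,0,0,0.08,0.9],[0,0,0,0,0,0.1,0.9],[0,0,0,0,0,0.12,0.9]]
  ]
}}

```text
clock: 23.62
position: [0.5859, 0.0335, 0.1261]
ee_rot: [1.152, 2.919, 0.001]
force: [-0.7, 3.6, 5.8]
width: 0.151
gripper_force: 30.0
```

```bash
python3 l.py 1
```

```text
[1, 0.7519, 0.2831, 0.1569] [-0.7  3.6  5.8]
```

Request:
{"method": "jog_arm", "body": {
  "motion": [
    [[0,0,0,0,0,0.02,0.9],[0,0,0,0,0,0.04,0.9],[0,0,0,0,0,0.06,0.9],[0,0,0,0,0,0.08,0.9],[0,0,0,0,0,0.1,0.9],[0,0,0,0,0,0.12,0.9]]
  ]
}}

```text
clock: 24.12
position: [0.5859, 0.0335, 0.1261]
ee_rot: [1.325, 2.845, 0.001]
force: [-0.4, 3.6, 5.7]
width: 0.155
gripper_force: 30.1
```

```bash
python3 l.py 1; python3 - <<'E'
import json,numpy as np
from scipy.optimize import curve_fit
L=[json.loads(x)[:3] for x in open('log')]+[[1,.1769,.297],[1,.317,.246],[1,.4569,.273],[1,.5969,.188],[1,.7368,.233],[1,.7969,.286],[1,.8569,.351],[1,.9168,.37],[1,.9768,.325],[-1,.9156,-.103],[-1,.8708,-.131]]
d,x,m=np.array(L).T
f=lambda X,b,a,fr:b+fr*X[0]+.25*np.maximum(X[1]-a,0)
p,c=curve_fit(f,(d,x),m,[0,.6,.22]);print(p,np.sqrt(np.diag(c)))
E
```

```text
[1, 0.8718, 0.3, 0.1284] [-0.4  3.6  5.7]
[0.01625208 0.59689995 0.22492999] [0.01090177 0.0584466  0.00740259]
```

Joint effort, which has almost no noise, puts touching at 0.467 rad. The noisier Mz fit says 0.60±0.06. A small extra nudge to about 0.89 rad gives roughly 21 N; then release and lift.

Request:
{"method": "jog_arm", "body": {
  "motion": [
    [[0,0,0,0,0,0.01,0.9],[0,0,0,0,0,0.02,0.9],[0,0,0,0,0,0.02,0.9],[0,0,0,0,0,0.02,0.9]]
  ]
}}

```text
clock: 24.45
position: [0.5859, 0.0335, 0.1261]
ee_rot: [1.352, 2.832, 0.001]
force: [-0.9, 2.6, 6.2]
width: 0.15
gripper_force: 30.0
```

```bash
python3 l.py 1
```

```text
[1, 0.891, 0.2342, -0.2862] [-0.9  2.6  6.2]
```

Request:
{"method": "jog_arm", "body": {
  "motion": [
    [[0,0,0,0,0,0,0],[0,0,0,0,0,0,0],[0,0,0,0,0,0,0],[0,0,0,0,0,0,0],[0,0,-0.02,0,0,0,0],[0,0,-0.05,0,0,0,0],[0,0,-0.08,0,0,0,0],[0,0,-0.12,0,0,0,0],[0,0,-0.12,0,0,0,0]]
  ]
}}

```text
clock: 25.2
position: [0.5885, 0.034, 0.2527]
ee_rot: [1.349, 2.825, 0.008]
force: [0.8, 1.2, 0.9]
width: 0.503
gripper_force: 0.0
```

```bash
python3 - <<'E'
from h import *
kn()
a=get_image('wrist');b=get_image('side');c=get_image('scene')
cv2.imwrite('pics/c5.png',np.hstack([cv2.resize(a[130:330,180:440],(390,300)),cv2.resize(b[130:310,250:450],(333,300))])[:,:,::-1])
p=camera_params('wrist')
m=silhouettes('knob','wrist')[0]['mask']
g=(cv2.cvtColor(a,cv2.COLOR_RGB2HSV)[:,:,2]>190)&cv2.erode(m.astype(np.uint8),np.ones((5,5)))>0
ys,xs=np.nonzero(g);print(len(xs))
if len(xs)>5:
    W=plane(np.c_[xs,ys],p,.15)[:,:2];mu=W.mean(0);u,s,v=np.linalg.svd(W-mu);print(mu,v[0],np.arctan2(v[0][1],v[0][0]))
E
```

```text
t 25.2 yaw cw 0.8907 M [ 0.032 -0.052  0.014] F [0.8 1.2 0.9] pos [0.5885 0.034  0.2527] w 0.503 0.0 j7 0.309 e [2.4113 0.5024]
56
[0.57430123 0.04115398] [ 0.63426116 -0.77311886] -0.8837438405865177
```

View pics/c5.png

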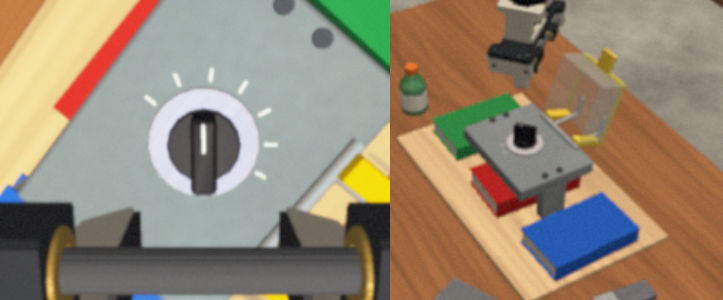

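The knob stayed at about 0.88–0.89 rad, the hood is open, the books look unmoved and the gripper is clear. Handing in.

```bash
python3 -c "
from cell import *
print(sign_off())"
```

```text
the job is handed in; nothing more can be done
None
```

I've handed the job in: the hood is propped open on its rear rest, and the red book is clamped at roughly 21 N (joint-effort touch point; the noisier wrist-torque fit suggests nearer 15 N) after peaking near 25 N; the hood slipped and fell shut once on the first try, wrist force spiked to 106 N at a joint limit, and the books look unmoved.

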